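Hold the hairpin tin's bayonet cap half closed

ROBOT

A 7-joint arm with a two-finger parallel gripper is mounted at the origin on the work surface. World frame = base frame: x ahead of the robot, y to its left, z up, the work surface at z = 0. Lengths are in m, angles in rad, forces in N, time in s.
With the tool pointing down it reaches from about 0.35 to 0.9 m from the base axis. Payload 8.1 kg.
Tool frame: the origin (TCP) lies midway between the tips of the shut fingers; the grasp point (between the pads) lies arm.grasp_offset behind it (arm.grasp_offset is the distance from the TCP to the grasp point, in m); z points along the fingers, y is the line along which they close (so a half turn about z gives the same grasp; the last joint's range is limited). The gripper opens to 92 mm and grips with 3 to 60 N. Pads are 19 mm wide; open, the fingers measure 130 mm over their backs; the gripper's body (75 mm by 190 mm) begins 47 mm behind the grasp point.
Start: joints at [-1.265, 0.434, 0.025, 1.573, -0.012, 1.134, -0.075], TCP at [0.248, 0.574, 0.227] pointing down, gripper open.
Joint ranges: [-2.62, 2.62], [-0.44, 2.09], [-1.27, 1.32], [0.08, 2.57], [-1.32, 4.46], [0.12, 2], [-2.74, 2.74]. Speed limits (rad/s): [2.22, 2.22, 3.01, 3.01, 3.14, 3.14, 3.14].

INTERFACE

Orientations are given as a rotation vector (axis times angle).
In Python, from cell import observe, imaging, arm gives the robot as it stands.
- The arm moves only by the tool apply_moves, never from a script. Its argument "commands" is a list of rows, each a list of 5 numbers: the opening in per cent of the stroke, from 0 (shut) to 100 (fully open), then the shift along the world's x, y, z in units of 0.06 m (1.0 is 0.06 m), then the turn about the world's z in units of 0.5 rad (1.0 is 0.5 rad). A call has 1 to 12 rows; each row shifts and turns the commanded pose from where the row before left it; what a row does not reach is not made up. A row lasts 1/8 s, in which the tool goes at most 62.5 mm and 10.7 degrees, less where a joint would pass 70% of its speed; a pose out of reach is approached as far as the arm can. A call with a number of a shift or a turn outside -1 to 1 is refused whole. A call with a gripper value outside its range is refused whole. The fingers move at their own pace and stop on an object; "newtons" is the grip in N (left out, the last holds). Time passes only in rows, so rows that do not move let the fingers close. It gives the time, the measured TCP pose, the force, the opening and the grip force at its end, in the units of the state.
- observe(): the state, without advancing time (a new reading comes with each control period).
- imaging.get_image(name): name is "scene" or "top" or "wrist"; returns (picture, depth): 400x640x3 uint8, red, green, blue; 400x640 float32, m along the optical axis (not along the pixel's ray), 0 where there is no reading.
- imaging.camera_params(name): a dict with "camera_matrix" (3x3 intrinsics, pixels), "dist" ([k1, k2, p1, p2, k3] as OpenCV has them; the pictures are not rectified), "origin" and "rotation" of the camera in the world; the wrist camera has in their place "tool_from_camera" (4x4, takes a point from camera to tool coordinates, whose origin is the TCP and whose axes are the flange's). Camera axes: x right, y up, looking along -z (the intrinsics and any distortion apply to the point x, -y, -z); pixel columns grow to the right and rows downward; lengths in m; the calibration is good to about 2 mm. A picture is of the moment at which its call begins: read the wrist's pose just before it. camera_params takes no time and is no camera call.
- arm.sign_off(): hands the job in; it is judged then, once.
The state is a dict: "clock": time; "joints": joint angles; "dq": joint speeds; "joint_efforts": joint torques, N m; "position": TCP position; "ee_rot": TCP orientation; "force": force on the tool from outside, world axes, zero at the start; "ft_torque": the same for the moment, N m; "width": opening from 0.0 (shut) to 1.0 (fully open); "gripper_force": force on a finger pad.
Only numpy, scipy, OpenCV 4.12 (cv2) and the standard library are available. Lean on these libraries where they do the work, as an engineer would, in place of code of your own. Each camera call takes 0.05 s, during which the arm holds its last target. There are 200 camera calls.

TASK

I want to dab an alignment dot on the blue hairpin tin while its bayonet cap is half closed. Swing the red keeper lever up off the tin's mouth so that it stands upright, then put the cap in with its lugs through the two notches, press it down flush against the spring, and twist it clockwise to the yellow half-way mark, short of the lock click. Finish still gripping the cap there, pressed flush; do not let it click, and leave the other things on the bench where they are.

Things in the scene. Friction and masses are not known exactly. Their poses are not given: they have to be found in the camera images.
- tin: Round blue open tin fixed on a wooden base plate (110 x 150 x 8 mm) that does not move. Origin: on the tin's axis at bench level, z up. Tin 84 mm across; its 6 mm thick rim is 94 mm across, top 78 mm above the bench, with a round mouth of 58 mm. +x and -x point through the two notches, +y to the lever's post (24 x 22 mm, 74 mm from the axis; head 106 mm high).
- tin_mouth (a point): Centre of the tin's mouth, level with the rim top, 78 mm above the bench; axes as tin.
- notch (a point): Middle of the +x notch at the rim top, 34 mm from the tin's axis; the other is at -x. Each is 15 mm wide, reaches out to 39 mm radius and goes through the rim; a white mark stands beside it. Below the rim the lugs can turn clockwise (seen from above); a stop bars turning anticlockwise.
- half_mark (a point): The yellow half-way mark on the rim, 42 mm from the axis, 40 degrees clockwise (seen from above) of the +x notch; its twin is opposite. Red marks at 80 degrees show the locked place; the click springs are first felt at about 60 degrees.
- pad (a point): Centre of the top of the round grey sprung pad inside the tin (radius 24 mm) at rest, 10 mm below the rim top. It pushes the cap up with 3 to 5 N, so a cap let go rises off the rim by 4 mm until its lugs meet the rim from below.
- cap: Loose blue cap, 60 to 130 g, right way up on the bench. Origin: centre of its underside, z up. Plug of radius 27 mm, 15 mm high; above it a disc of radius 36 mm from 15 to 19 mm height; on that the white grip bar. A half turn gives the same cap. When it lies flush on the rim its origin is 63 mm above the tin's origin and the lugs have 4 mm play below the rim.
- cap_lug (a point): Tip of the cap's +x lug, 36 mm from its axis; its twin is at -x. The steel lugs are 9 mm wide, from 0 to 5 mm above the cap's underside, hidden below the disc, in line with the grip bar and with the small white marks on the disc.
- cap_bar (a point): Centre of the cap's white grip bar, 32 mm above the cap's underside: 56 mm long along the cap's x, 12 mm thick along its y, from 19 (disc top) to 45 mm height.
- keeper (a joint): Angle of the red keeper lever, rad: 0 level across the mouth (the start is up to 0.25), grows as its free end is raised, 1.57 upright, 1.9 its stop, leaning away from the tin. It stays where it is left (light friction, about 1 N at the tab).
- keeper_pivot (a point): The lever's hinge point, 72 mm from the tin's axis towards the tin's +y, 94 mm above the bench; the hinge axis is level, along the tin's x. The arm is 10 mm wide, 8 mm thick and reaches 62 mm from the pivot.
- keeper_tab (a point): Centre of the lever's round thumb tab, a flat disc 24 mm across, 10 mm thick, faces to the tin's +x and -x, on the upper side of the arm: 52 mm along the arm from the pivot and 15 mm off its middle line, so at joint 0 it is 109 mm above the bench and 20 mm from the tin's axis.
- comb: Green comb lying flat, 170 mm along its y, 30 mm wide, 5 mm thick; origin at the centre of its underside.
- mirror: Round steel hand mirror lying flat, disc 110 mm across, 8 mm thick, handle 95 mm long towards its -y; origin under the disc's centre.
- dish: White ceramic bangle dish, 90 mm across, 28 mm high; origin at the centre of its underside.
- oil: Amber hair oil bottle, 48 mm across, 120 mm high; origin at the centre of its underside.
- cream: White cream jar with red cap, 64 mm across, 50 mm high; origin at the centre of its underside.
- drawerbox_drawer0_handle (a point): Knob of the half open drawer of the small wooden box (140 x 170 x 90 mm) at the back right of the bench.
Not all that is in view belongs to the job. There is more than one size of the cap; the job needs the smallest.

How it is judged:
By the outcome, as a careful person would: the job done as asked, in the order asked, and still so for the second after the job is handed in, while the arm keeps its last pose, push and grip.
It also fails if it takes over 58 s, if anything falls off the work surface, if the arm or the gripper's body presses on something with over 40 N, if the wrist force passes 120 N, or if a joint passes its speed limit or range.

## Working session

There is one attempt and no reset: what is moved stays moved. The work goes in short steps, Python scripts to look and compute and a tool call to move; the robot and the scene stay as the last step left them, time stands still between calls to the robot, and variables do not carry over. Pictures are saved under pics/ and viewed, at most 10 in all, crops included, and the job is handed in when it is done.

Besides the shell and the picture viewer there is one more tool, called after "Call:" by a JSON object that holds its "op" and its "data". apply_moves: Moves the arm, as the interface text tells. Its arguments: {"type":"object","properties":{"commands":{"type":"array"},"newtons":{"type":"number"}},"required":["commands"]}

```bash
ls; mkdir -p pics; cat > h.py <<'E'
import numpy as np, cv2
from cell import observe, imaging, arm
from scipy.spatial.transform import Rotation as R
def cam(name):
    p=imaging.camera_params(name)
    K=np.array(p["camera_matrix"]);d=np.array(p["dist"])
    if name=="wrist":
        s=observe();T=np.array(p["tool_from_camera"]);Rt=R.from_rotvec(s["ee_rot"]).as_matrix()
        return K,d,Rt@T[:3,3]+np.array(s["position"]),Rt@T[:3,:3]
    return K,d,np.array(p["origin"]),np.array(p["rotation"])
def rays(c,uv):
    K,d,o,Rm=c
    q=cv2.undistortPoints(np.array(uv,float).reshape(-1,1,2),K,d).reshape(-1,2)
    v=np.c_[q[:,0],-q[:,1],-np.ones(len(q))]
    return o,v@Rm.T
def onz(c,uv,z):
    o,v=rays(c,uv); return o+v*((z-o[2])/v[:,2])[:,None]
def proj(c,P):
    K,d,o,Rm=c
    q=(np.array(P,float).reshape(-1,3)-o)@Rm; q=q*[1,-1,-1]
    return cv2.projectPoints(q,np.zeros(3),np.zeros(3),K,d)[0].reshape(-1,2)
def cloud(c,depth,uv):
    o,v=rays(c,uv); uv=np.array(uv,int); return o+v*depth[uv[:,1],uv[:,0]][:,None]
def snap(name,f=None):
    c=cam(name);im,dp=imaging.get_image(name);im=np.ascontiguousarray(im[...,::-1])
    if f: cv2.imwrite("pics/"+f,im); np.save("pics/"+f+".npy",dp)
    return c,im,dp
E
python3 - <<'E'
from h import *
for n in("top","scene"):
    c,im,dp=snap(n,n+"1.png"); print(n,c[2],c[3].round(2).tolist())
print(arm.grasp_offset,observe())
E
```

```text
pics
top [0.36489361 0.03001549 1.18803511] [0.14, -0.14, -1.58]
scene [ 0.97764844 -0.51410605  1.17731264] [0.55, 0.18, 0.64]
0.0188 {'clock': 0.1, 'joints': array([-1.26459292,  0.43512014,  0.02498776,  1.57397152, -0.01161092,
        1.13400969, -0.07512231]), 'dq': array([ 0.00053264, -0.00130801, -0.00037526, -0.00151015,  0.00044988,
       -0.00119255, -0.00015504]), 'joint_efforts': array([ 3.71316259e-03, -6.69127679e+01,  9.88485105e-01, -3.15144897e+01,
       -6.04289537e-02,  3.74431140e-02,  9.49824198e-05]), 'position': array([0.24832022, 0.57306919, 0.2260576 ]), 'ee_rot': array([-6.37819869e-01, -3.07600260e+00,  2.12720831e-03]), 'force': array([ 0.68160449, -0.63137362, -0.66876863]), 'ft_torque': array([-6.34131529e-03,  2.69110013e-02,  3.22594537e-05]), 'gripper_force': 0.0, 'width': 1.0016959302343325}
```

```bash
sed -i 's/np.array(p\["origin"\]),np.array(p\["rotation"\])/np.array(p["origin"]),(lambda r: R.from_rotvec(r).as_matrix() if r.size==3 else r)(np.array(p["rotation"]))/' h.py; ls pics
```

```text
scene1.png
scene1.png.npy
top1.png
top1.png.npy
```

View pics/top1.png

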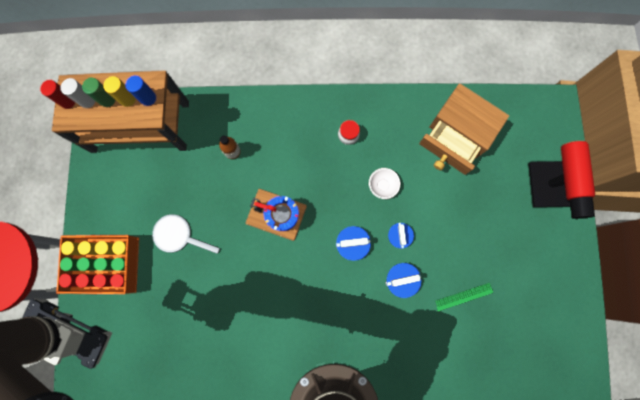

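View pics/scene1.png

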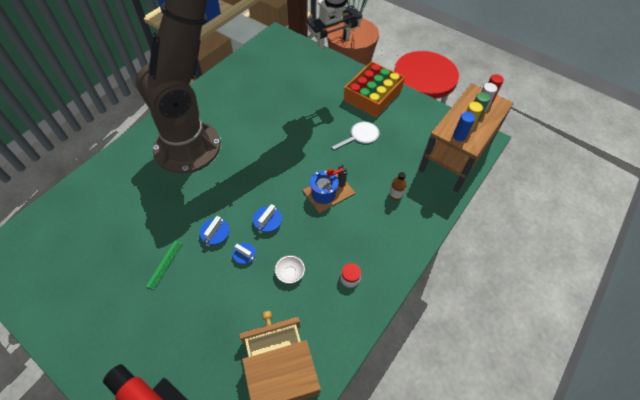

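Candidates for the cap (top view): blue discs at (353,243), (404,280), both large, and (401,235), the smallest. I choose (401,235). The tin is at (283,213) with its lever post on the left, about (258,206).

```bash
python3 - <<'E'
from h import *
c=cam("top");im=cv2.imread("pics/top1.png")
hsv=cv2.cvtColor(im,cv2.COLOR_BGR2HSV)
m=cv2.inRange(hsv,(100,120,60),(125,255,255))
cs,_=cv2.findContours(m,cv2.RETR_EXTERNAL,cv2.CHAIN_APPROX_NONE)
for k in cs:
    if len(k)<25: continue
    h=cv2.convexHull(k).reshape(-1,2)
    (u,v),r=cv2.minEnclosingCircle(h)
    if not(250<u<430 and 190<v<300): continue
    z=.078 if u<310 else .019
    P=onz(c,h,z); (x,y),rr=cv2.minEnclosingCircle(P[:,:2].astype(np.float32)*1000)
    print((u,v),"world",x,y,"r",rr)
    if z<.05:
        w=cv2.inRange(hsv,(0,0,170),(180,60,255));q=np.zeros_like(w);cv2.circle(q,(int(u),int(v)),int(r),255,-1)
        ys,xs=np.nonzero(w&q);B=onz(c,np.c_[xs,ys],.045)[:,:2];b=B.mean(0);e=np.linalg.svd(B-b)[2][0];print(" bar",b,np.arctan2(e[1],e[0]),np.ptp((B-b)@e))
a=cv2.resize(im[180:250,235:325],None,fx=7,fy=7,interpolation=3)[:, :400]
t=cv2.resize(im[185:245,245:310],None,fx=6,fy=6,interpolation=2);k=cv2.resize(im[205:265,371:436],None,fx=6,fy=6,interpolation=2)
cv2.imwrite("pics/crop1.png",np.hstack([t,k]))
E
```

```text
(404.5, 284.0) world 335.77960205078125 -204.81982421875 r 47.899803161621094
 bar [ 0.34649333 -0.19975473] -1.3799105968028644 0.08646066567001726
(402.5, 276.0) world 357.99139404296875 -200.12582397460938 r 48.021095275878906
 bar [ 0.3464623  -0.19885288] -1.371314122749524 0.08507832120169569
(353.5, 246.0) world 444.0867919921875 -64.86626434326172 r 47.457698822021484
 bar [ 0.45303577 -0.06312445] 1.6781889442432816 0.083788244854371
(352.5, 238.5) world 465.32049560546875 -62.60258865356445 r 47.88236999511719
 bar [ 0.4530233  -0.06266985] 1.6811965318071398 0.08182496104118082
(403.5, 235.0) world 473.1332092285156 -207.8658447265625 r 34.72679901123047
 bar [ 0.47211894 -0.1981472 ] -3.0774989094619296 0.061589165714667715
(398.5, 235.5) world 471.955810546875 -193.51675415039062 r 36.105857849121094
 bar [ 0.47211894 -0.1981472 ] -3.0774989094619296 0.061589165714667715
(269.8461608886719, 218.6923065185547) world 516.9913940429688 164.7938690185547 r 24.420162200927734
(281.3369140625, 213.0865478515625) world 531.77978515625 133.88526916503906 r 48.14951705932617
```

View pics/crop1.png

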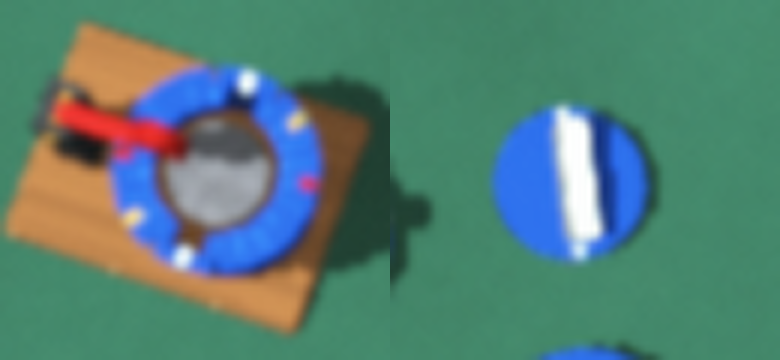

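The crop shows the tin with white notch marks at the top (247,82) and bottom (183,257). The yellow mark is at (297,120), clockwise of the top notch, and the lever is on the left. The right half confirms the small cap, r ≈ 36 mm, with its bar roughly along world x.

Call:
{"op": "apply_moves", "data": {"commands": [[100,0.47,-0.7,0.12,-0.3],[100,0.47,-0.7,0.12,-0.3],[100,0.47,-0.7,0.12,-0.3],[100,0.47,-0.7,0.12,-0.3],[100,0.47,-0.7,0.12,-0.3],[100,0.47,-0.7,0.12,-0.3],[100,0.47,-0.7,0.12,-0.3],[100,0.47,-0.7,0.12,-0.3],[100,0.47,-0.7,0.12,-0.3],[100,0.47,-0.7,0.12,-0.25],[100,0,0,0,0]]}}

```text
clock: 1.48
position: [0.5324, 0.1489, 0.2992]
ee_rot: [2.547, 1.836, 0.001]
force: [0.4, 0.7, -0.0]
width: 0.998
gripper_force: 0.0
```

```bash
python3 - <<'E'
from h import *
s=observe();print(s["clock"],s["position"],s["joints"].round(2),R.from_rotvec(s["ee_rot"]).as_matrix().round(3))
print(np.array(imaging.camera_params("wrist")["tool_from_camera"]).round(3))
snap("wrist","w1.png")
E
```

```text
1.475 [0.53243647 0.14889129 0.29922113] [-0.77  0.27  0.52  1.67 -0.14  1.23 -0.54] [[ 0.316  0.949  0.002]
 [ 0.949 -0.316 -0.002]
 [-0.001  0.002 -1.   ]]
[[ 0.001  0.953  0.303  0.082]
 [ 1.    -0.001  0.001  0.   ]
 [ 0.001  0.303 -0.953 -0.158]
 [ 0.     0.     0.     1.   ]]
```

View pics/w1.png

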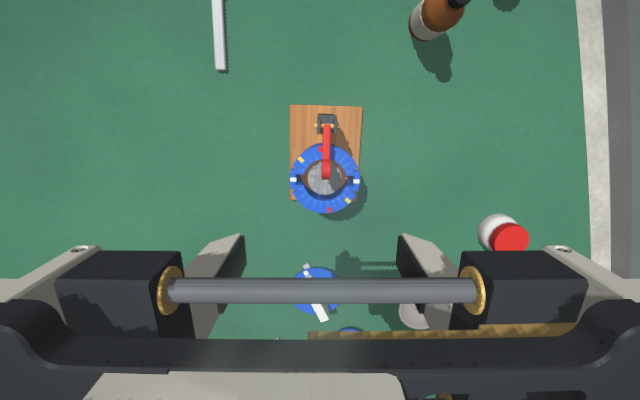

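The wrist view shows the tin at (325,178), the lever along the image vertical, white marks at (293,180) and (356,181), and the post at (327,123). Next I measure these.

```bash
python3 - <<'E'
from h import *
c=cam("wrist");im=cv2.imread("pics/w1.png");dp=np.load("pics/w1.png.npy")
hsv=cv2.cvtColor(im,cv2.COLOR_BGR2HSV)
roi=np.zeros(im.shape[:2],np.uint8);roi[95:222,275:375]=255
m=cv2.inRange(hsv,(100,120,60),(125,255,255))&roi
ys,xs=np.nonzero(m);P=cloud(c,dp,np.c_[xs,ys]);k=abs(P[:,2]-.078)<.006
print("depth rim z",np.median(P[k][:,2]))
h=cv2.convexHull(np.c_[xs,ys][k].astype(np.int32)).reshape(-1,2)
Q=onz(c,h,.078)[:,:2]
A=np.c_[2*Q,np.ones(len(Q))];s=np.linalg.lstsq(A,(Q**2).sum(1),rcond=None)[0];C=s[:2];r=np.sqrt(s[2]+C@C)
print("rim",C,r, cv2.minEnclosingCircle((Q*1000).astype(np.float32)))
def comps(mask,z,nm):
    n,_,st,ce=cv2.connectedComponentsWithStats(mask)
    for i in range(1,n):
        if st[i,4]>3:
            p=onz(c,[ce[i]],z)[0,:2];d=p-C;print(nm,ce[i].round(1),st[i,4],p.round(4),"r",np.hypot(*d).round(4),"ang",np.degrees(np.arctan2(d[1],d[0])).round(1))
comps(cv2.inRange(hsv,(0,0,160),(180,70,255))&roi,.078,"white")
comps(cv2.inRange(hsv,(18,110,150),(35,255,255))&roi,.078,"yellow")
red=(cv2.inRange(hsv,(0,150,80),(8,255,255))|cv2.inRange(hsv,(172,150,80),(180,255,255)))&roi
comps(red,.1,"red")
n,l,st,ce=cv2.connectedComponentsWithStats(red);i=1+st[1:,4].argmax();ys,xs=np.nonzero(l==i);P=cloud(c,dp,np.c_[xs,ys])
for v in range(ys.min(),ys.max()+1,3): q=P[ys==v];print(v,xs[ys==v].min(),xs[ys==v].max(),np.median(q,0).round(4))
cv2.imwrite("pics/crop2.png",cv2.resize(im[95:222,275:375],None,fx=4.5,fy=4.5,interpolation=2))
E
```

```text
depth rim z 0.07783222226816028
rim [0.53242657 0.13908608] 0.047038329577801304 ((532.4290161132812, 138.96173095703125), 47.5737190246582)
white [299.6 157.5] 8 [0.5108 0.1783] r 0.0448 ang 118.9
white [356.  163.5] 6 [0.5789 0.1477] r 0.0473 ang 10.5
white [318.5 181.5] 379 [0.5242 0.1398] r 0.0082 ang 174.8
white [292.9 179.1] 32 [0.4925 0.1537] r 0.0425 ang 159.9
white [356.  180.6] 28 [0.5724 0.1253] r 0.0423 ang -19.1
white [292.8 194. ] 5 [0.4853 0.134 ] r 0.0474 ang -173.9
yellow [315.2 124.9] 12 [0.5434 0.2115] r 0.0732 ang 81.4
yellow [321.8 124.8] 4 [0.5513 0.2091] r 0.0725 ang 74.9
yellow [331.8 125.1] 11 [0.5634 0.2047] r 0.0726 ang 64.7
yellow [300.3 158.9] 15 [0.511  0.1763] r 0.0429 ang 119.9
yellow [347.6 200.2] 13 [0.5539 0.1023] r 0.0426 ang -59.7
red [325.7 150.9] 421 [0.5466 0.179 ] r 0.0424 ang 70.4
red [328.8 209.7] 10 [0.527  0.1048] r 0.0348 ang -99.0
125 324 329 [0.557  0.2081 0.0974]
128 323 330 [0.5559 0.2048 0.0982]
131 323 330 [0.5548 0.2013 0.0987]
134 323 330 [0.5538 0.1982 0.0993]
137 323 330 [0.5527 0.1947 0.0999]
140 323 330 [0.5516 0.1913 0.1001]
143 323 329 [0.5499 0.1882 0.1006]
146 319 329 [0.5477 0.1847 0.1011]
149 319 329 [0.5454 0.181  0.1012]
152 323 329 [0.5466 0.178  0.1028]
155 323 329 [0.5455 0.1745 0.1029]
158 323 329 [0.5444 0.1714 0.1043]
161 322 329 [0.5434 0.1708 0.1209]
164 322 329 [0.5424 0.1681 0.1249]
167 322 329 [0.542  0.1658 0.1275]
170 322 329 [0.5405 0.1623 0.1283]
173 322 329 [0.5394 0.1587 0.1279]
176 323 329 [0.5387 0.1549 0.127 ]
```

View pics/crop2.png

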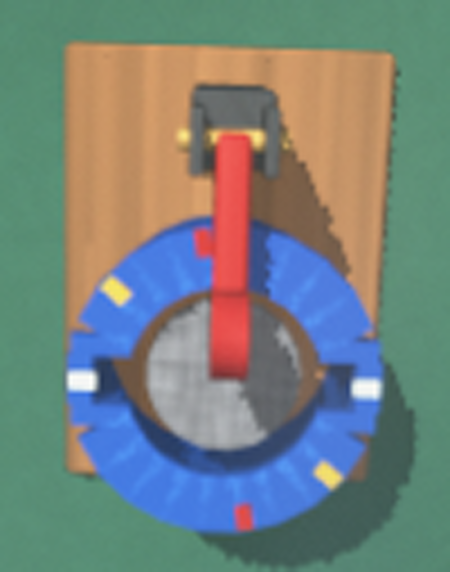

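Call:
{"op": "apply_moves", "data": {"commands": [[100,0.03,0.04,-0.6,-0.05],[60,0.03,0.04,-0.6,0],[40,0.03,0.04,-0.6,0],[40,0.02,0.04,-0.6,0],[40,0.02,0.045,-0.6,0],[40,0,0,-0.34,0],[40,0,0,0,0],[0,0,0,0,0],[0,0,0,0,0],[0,0,0,0,0],[0,0,0,0,0]], "newtons": 8}}

```text
clock: 2.9
position: [0.5442, 0.165, 0.1006]
ee_rot: [2.56, 1.81, 0.015]
force: [16.2, -3.5, -5.9]
width: 0.118
gripper_force: 8.0
```

Call:
{"op": "apply_moves", "data": {"commands": [[0,0.05,-0.01,0,0],[0,0.028,0.077,0.134,0],[0,0.035,0.098,0.118,0],[0,0.041,0.116,0.098,0],[0,0.047,0.13,0.075,0],[0,0,0,0,0]]}}

```text
clock: 3.65
position: [0.5539, 0.1901, 0.1259]
ee_rot: [2.561, 1.813, 0.009]
force: [6.7, -2.4, 2.2]
width: 0.11
gripper_force: 8.0
```

Call:
{"op": "apply_moves", "data": {"commands": [[0,0.06,0.14,0.05,0],[0,0.055,0.146,0.023,0],[0,0.053,0.148,-0.004,0],[0,0.052,0.145,-0.031,0],[0,0,0,0,0],[0,0,0,0,0]]}}

```text
clock: 4.4
position: [0.5665, 0.2245, 0.1275]
ee_rot: [2.562, 1.813, 0.008]
force: [8.2, -2.1, -3.2]
width: 0.106
gripper_force: 8.0
```

```bash
python3 - <<'E'
from h import *
c,im,dp=snap("scene","s2.png");s=observe();print(s["position"],s["force"])
u,v=proj(c,[.5324,.1391,.1])[0].astype(int);print(u,v)
cv2.imwrite("pics/s2c.png",cv2.resize(im[v-60:v+60,u-70:u+70],None,fx=5,fy=5,interpolation=2))
E
```

```text
[0.56645716 0.22447603 0.1275329 ] [ 8.54981248 -1.44516815 -4.12853949]
324 176
```

View pics/s2c.png

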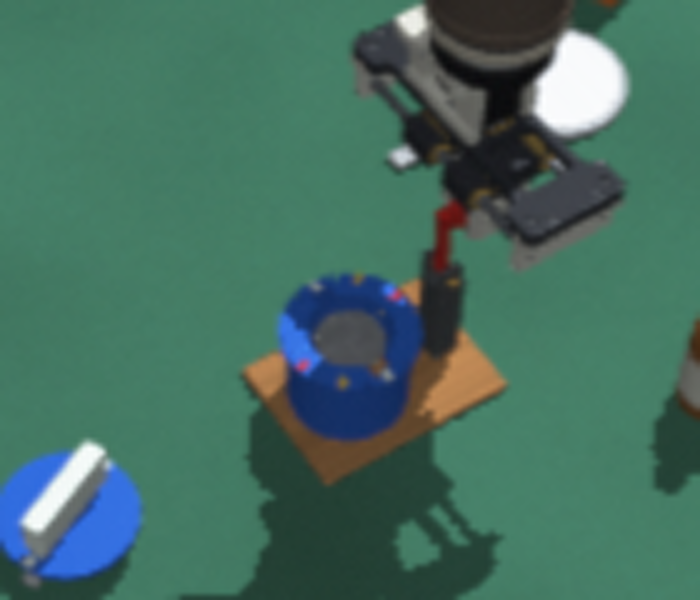

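The scene crop shows the lever standing upright above its post at (450,235), with the mouth clear. Next I release it, rise, and go over the cap.

Call:
{"op": "apply_moves", "data": {"commands": [[30,0,0,0,0],[35,0,0,0,0],[40,0,0,0,0],[40,0,0,0.5,0],[40,0,0,0.7,0],[60,0,0,0.4,0],[60,-0.1,-0.5,0.2,0.33],[60,-0.16,-0.72,0,0.33],[60,-0.16,-0.72,0,0.33],[60,-0.16,-0.72,0,0.33],[60,-0.16,-0.72,0,0.33]]}}

```text
clock: 5.82
position: [0.5185, 0.0212, 0.2343]
ee_rot: [1.613, 2.696, 0.0]
force: [0.3, -0.9, 0.3]
width: 0.598
gripper_force: 0.0
```

Call:
{"op": "apply_moves", "data": {"commands": [[60,-0.16,-0.72,0,0.33],[60,-0.16,-0.72,0,0.33],[60,-0.16,-0.72,0,0.33],[60,-0.16,-0.72,0,0.33],[60,-0.16,-0.72,0,0.33],[60,0,0,0,0.33],[60,0,0,0,0.33],[60,0,0,0,0]]}}

```text
clock: 6.82
position: [0.4709, -0.1937, 0.2342]
ee_rot: [-0.11, 3.14, 0.0]
force: [0.1, -0.2, 0.7]
width: 0.601
gripper_force: 0.0
```

```bash
cat > cap.py <<'E'
from h import *
import sys
s=observe();Rm=R.from_rotvec(s["ee_rot"]).as_matrix();print(s["clock"],s["position"],"tooly",np.degrees(np.arctan2(Rm[1,1],Rm[0,1])),s["joints"].round(2),s["force"].round(1))
c,im,dp=snap("wrist",sys.argv[1])
hsv=cv2.cvtColor(im,cv2.COLOR_BGR2HSV)
u0=proj(c,[.472,-.198,.03])[0];print(u0)
m=cv2.inRange(hsv,(100,120,60),(125,255,255));w=cv2.inRange(hsv,(0,0,150),(180,60,255))
yy,xx=np.mgrid[:400,:640];uv=np.c_[xx.ravel(),yy.ravel()];P=cloud(c,dp,uv)
near=np.hypot(*(P[:,:2]-[.472,-.198]).T)<.05
k=near&(m.ravel()>0)&(abs(P[:,2]-.019)<.005)
h=cv2.convexHull(uv[k].astype(np.int32)).reshape(-1,2);Q=onz(c,h,.019)[:,:2]
print("disc",cv2.minEnclosingCircle((Q*1000).astype(np.float32)))
k=near&(w.ravel()>0)&(P[:,2]>.041)&(P[:,2]<.055)
B=onz(c,uv[k],.045)[:,:2];r=cv2.minAreaRect((B*1000).astype(np.float32));print("bar",r,np.median(P[k][:,2]))
E
python3 cap.py w2.png
```

```text
6.825 [ 0.47094523 -0.19365212  0.23421115] tooly 94.00379126878298 [ 0.05  0.24  0.29  1.86 -0.08  1.06  2.01] [ 0.1 -0.2  0.7]
[317.38791111 175.39864305]
disc ((474.21649169921875, -199.19345092773438), 35.9044303894043)
bar ((473.8235168457031, -198.9185791015625), (55.62983703613281, 11.317503929138184), 4.0316243171691895) 0.045195988488761774
```

View pics/w2.png

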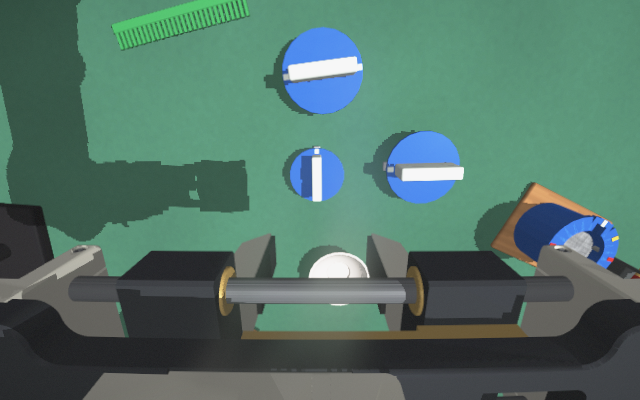

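The wrist view confirms the small cap at (317,175), between two larger caps at (322,70) and (423,167). The bar lines up with the pads, so I descend and grip.

Call:
{"op": "apply_moves", "data": {"commands": [[60,0.02,-0.04,-0.7,0],[60,0.02,-0.04,-0.7,0],[60,0.01,-0.01,-0.7,0],[60,0,0,-0.6,0],[60,0,0,-0.5,0],[60,0,0,-0.25,0],[60,0,0,-0.1,0],[60,0,0,0,0]], "newtons": 35}}

```text
clock: 7.88
position: [0.4745, -0.1991, 0.0216]
ee_rot: [-0.11, 3.139, -0.0]
force: [-0.6, 0.1, 0.7]
width: 0.602
gripper_force: 0.0
```

Call:
{"op": "apply_moves", "data": {"commands": [[0,0,0,0,0],[0,0,0,0,0],[0,0,0,0,0],[0,0,0,0,0],[0,0,0,0,0]]}}

```text
clock: 8.5
position: [0.4742, -0.199, 0.0212]
ee_rot: [-0.112, 3.14, 0.0]
force: [-0.3, 0.1, 0.6]
width: 0.131
gripper_force: 35.0
```

With this grip, at 0° twist the gripper's body (bottom at z ≈ 0.15) would foul the upright lever (0.156 high). I'll re-grip across the bar's ends so the body's narrow side faces the lever.

Call:
{"op": "apply_moves", "data": {"commands": [[40,0,0,0,0],[60,0,0,0,0],[80,0,0,0.2,0],[82,0,0,0.7,-0.35],[82,0,0,0.1,-0.35],[82,0,0,0,-0.35],[82,0,0,0,-0.35],[82,0,0,0,-0.35],[82,0,0,0,-0.35],[82,0,0,0,-0.35],[82,0,0,0,-0.35],[82,0,0,0,-0.34]]}}

```text
clock: 10.0
position: [0.4744, -0.1987, 0.0819]
ee_rot: [2.146, 2.294, 0.002]
force: [0.6, -0.8, -0.1]
width: 0.817
gripper_force: 0.0
```

```bash
python3 cap.py w3.png
```

```text
10.0 [ 0.47438408 -0.19874188  0.08187577] tooly 3.811749057326837 [-0.22  0.51  0.71  2.04 -0.48  0.75  0.85] [ 0.6 -0.8 -0.1]
[317.52019343 216.94645797]
disc ((474.1031188964844, -198.95339965820312), 35.91324234008789)
bar ((474.287841796875, -197.6144256591797), (54.92782211303711, 12.553064346313477), 3.844477891921997) 0.045113526822717326
```

Call:
{"op": "apply_moves", "data": {"commands": [[82,0,0,-0.6,0],[82,0,0,-0.3,0],[82,0,0,-0.1,0],[82,0,0,0,0],[0,0,0,0,0],[0,0,0,0,0],[0,0,0,0,0],[0,0,0,0,0]], "newtons": 40}}

```text
clock: 11.05
position: [0.4745, -0.1991, 0.0216]
ee_rot: [2.14, 2.299, 0.001]
force: [-1.5, 0.6, 5.7]
width: 0.606
gripper_force: 40.0
```

Call:
{"op": "apply_moves", "data": {"commands": [[0,0,0,0.3,0],[0,0,0,0.6,0],[0,0,0,0.7,0],[0,0.07,0.5,0.7,-0.1],[0,0.15,0.7,0.7,-0.15],[0,0.15,0.8,0.1,-0.15],[0,0.15,0.8,0,-0.15],[0,0.15,0.8,0,-0.15],[0,0.15,0.8,0,-0.12],[0,0.1,0.8,0,0],[0,0,0,0,0],[0,0,0,0,0]]}}

```text
clock: 12.55
position: [0.529, 0.1123, 0.2077]
ee_rot: [2.563, 1.816, -0.0]
force: [-0.7, -0.0, -1.1]
width: 0.604
gripper_force: 40.0
```

```bash
cat > tin.py <<'E'
from h import *
import sys
s=observe();Rm=R.from_rotvec(s["ee_rot"]).as_matrix();print(s["clock"],s["position"],"tooly",np.degrees(np.arctan2(Rm[1,1],Rm[0,1])),s["joints"].round(2),s["force"].round(1))
c,im,dp=snap("wrist",sys.argv[1]);hsv=cv2.cvtColor(im,cv2.COLOR_BGR2HSV)
yy,xx=np.mgrid[:400,:640];uv=np.c_[xx.ravel(),yy.ravel()];P=cloud(c,dp,uv);C=np.array([.5324,.1391])
near=(np.hypot(*(P[:,:2]-C).T)<.055)&(abs(P[:,2]-.078)<.006)
def comps(mask,nm):
    n,_,st,ce=cv2.connectedComponentsWithStats(mask&(near.reshape(400,640)*255).astype(np.uint8))
    for i in range(1,n):
        if st[i,4]>3:
            p=onz(c,[ce[i]],.078)[0,:2];d=p-C;print(nm,ce[i].round(1),st[i,4],p.round(4),"r",np.hypot(*d).round(4),"ang",np.degrees(np.arctan2(d[1],d[0])).round(1))
comps(cv2.inRange(hsv,(0,0,160),(180,70,255)),"white")
comps(cv2.inRange(hsv,(18,110,120),(35,255,255)),"yellow")
m=cv2.inRange(hsv,(100,120,60),(125,255,255)).ravel()>0
h=uv[m&near];print(len(h));
if len(h): h=cv2.convexHull(h.astype(np.int32)).reshape(-1,2);Q=onz(c,h,.078)[:,:2];print("rim",cv2.minEnclosingCircle((Q*1000).astype(np.float32)))
near2=(np.hypot(*(P[:,:2]-s["position"][:2]).T)<.06)&(P[:,2]>s["position"][2]-.012)
w=(cv2.inRange(hsv,(0,0,150),(180,60,255)).ravel()>0)
k=m&near2;z=s["position"][2]-.0216+.019;print("cap px",k.sum())
if k.sum()>50:
    h=cv2.convexHull(uv[k].astype(np.int32)).reshape(-1,2);Q=onz(c,h,z)[:,:2];print("capdisc",cv2.minEnclosingCircle((Q*1000).astype(np.float32)))
E
python3 tin.py w4.png
```

```text
12.55 [0.52899665 0.11229678 0.20765988] tooly -19.38212059567674 [-0.98  0.42  0.94  1.86 -0.39  1.06 -0.23] [-0.7 -0.  -1.1]
white [287.8 139.5] 6 [0.5159 0.172 ] r 0.0368 ang 116.6
white [280.5 139.8] 4 [0.509  0.1742] r 0.0421 ang 123.7
white [275.4 167. ] 43 [0.4941 0.1506] r 0.04 ang 163.2
white [359.9 168. ] 44 [0.5742 0.1214] r 0.0454 ang -22.9
white [345.8 193. ] 5 [0.5527 0.1011] r 0.0431 ang -61.8
yellow [284.7 139.6] 31 [0.513  0.1729] r 0.039 ang 119.8
yellow [349.1 194.3] 23 [0.5556 0.0987] r 0.0466 ang -60.2
2804
rim ((534.2421264648438, 136.3140869140625), 47.54270553588867)
cap px 4219
capdisc ((532.22607421875, 121.2492446899414), 34.24059295654297)
```

View pics/w4.png

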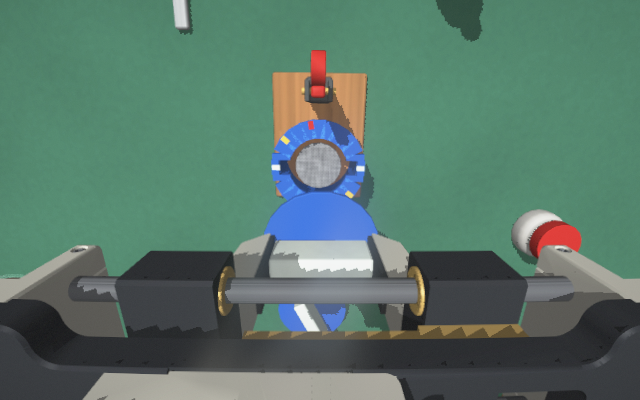

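The view shows the lever up at (318,70) and clear of the mouth, the tin at (318,163), and the cap gripped in front. The first wrist view was taken before the arm had settled, so I check with the arm at rest, using the cap in hand as a reference.

```bash
cat >> tin.py <<'E'
# far arc of the held cap: topmost cap pixel of each column
kk=k.reshape(400,640);cols=[u for u in range(640) if kk[:,u].sum()>8]
E=np.array([[u,np.nonzero(kk[:,u])[0].min()] for u in cols if kk[:,u].any()][4:-4])
Q=onz(c,E-[0,.5],z)[:,:2]
from scipy.optimize import least_squares
f=least_squares(lambda q:np.hypot(*(Q-q).T)-.036,s["position"][:2],loss="soft_l1",f_scale=.0005);print("cap fit",f.x.round(4),"minus TCP",(f.x-s["position"][:2]).round(4),"rms",np.sqrt(np.mean((np.hypot(*(Q-f.x).T)-.036)**2)),len(Q))
E
python3 tin.py w5.png
```

```text
12.6 [0.52906355 0.11165198 0.20766908] tooly -19.457729152741102 [-0.98  0.42  0.94  1.86 -0.39  1.06 -0.23] [ 0.5  0.  -0.8]
white [287.2 138.5] 6 [0.5158 0.1725] r 0.0373 ang 116.4
white [275.1 166.5] 51 [0.4942 0.1506] r 0.0399 ang 163.2
white [359.5 167.5] 48 [0.5741 0.1214] r 0.0453 ang -23.0
white [346.2 191.2] 5 [0.5538 0.1022] r 0.0427 ang -59.9
yellow [284.4 139.1] 30 [0.513  0.1729] r 0.0389 ang 119.8
yellow [348.9 193.7] 26 [0.5556 0.0987] r 0.0466 ang -60.2
2852
rim ((533.9736328125, 135.6339111328125), 47.82231903076172)
cap px 4218
capdisc ((532.3055419921875, 120.59980773925781), 34.24109649658203)
cap fit [0.5292 0.1118] minus TCP [0.0001 0.0002] rms 0.00021966537283343244 99
```

Call:
{"op": "apply_moves", "data": {"commands": [[0,0.03,0.135,-0.3,-0.02],[0,0.03,0.135,-0.5,0],[0,0.025,0.135,-0.5,0],[0,0,0,-0.36,0],[0,0,0,0,0],[0,0,0,0,0],[0,0,0,0,0]]}}

```text
clock: 13.52
position: [0.5351, 0.1372, 0.1083]
ee_rot: [2.573, 1.802, 0.002]
force: [0.7, 0.3, -1.5]
width: 0.607
gripper_force: 40.0
```

```bash
python3 tin.py w6.png
```

```text
13.525 [0.53505329 0.13719176 0.10833972] tooly -19.975236066172485 [-0.92  0.56  0.83  1.94 -0.53  0.88 -0.16] [ 0.7  0.3 -1.5]
white [268.8 188.2] 4 [0.5125 0.1773] r 0.0431 ang 117.5
white [275.5 199.2] 4 [0.5138 0.1685] r 0.0348 ang 122.3
white [258.9 230.9] 75 [0.4936 0.1508] r 0.0405 ang 163.3
white [381.7 231.3] 69 [0.5753 0.1208] r 0.0467 ang -23.1
yellow [272.1 194. ] 69 [0.513  0.1728] r 0.0389 ang 119.9
3407
rim ((534.9370727539062, 137.99459838867188), 47.37250518798828)
cap px 4209
capdisc ((538.6708984375, 146.00326538085938), 33.93987274169922)
cap fit [0.5351 0.1373] minus TCP [0.0001 0.0002] rms 0.00022403972156441126 99
```

Call:
{"op": "apply_moves", "data": {"commands": [[0,-0.012,-0.02,-0.05,0],[0,0,0,-0.05,0],[0,0,0,-0.05,0],[0,0,0,-0.05,0],[0,0,0,0,0]]}}

```text
clock: 14.2
position: [0.5335, 0.1361, 0.0952]
ee_rot: [-2.572, -1.803, 0.001]
force: [0.3, -0.4, -1.8]
width: 0.606
gripper_force: 40.0
```

Call:
{"op": "apply_moves", "data": {"commands": [[0,0.005,0,-0.05,0],[0,0,0,-0.05,0],[0,0,0,-0.04,0],[0,0,0,-0.03,0],[0,0,0,0,0],[0,0,0,0,0]]}}

```text
clock: 14.95
position: [0.5341, 0.1361, 0.0854]
ee_rot: [2.573, 1.803, 0.0]
force: [-0.3, 0.6, 2.6]
width: 0.604
gripper_force: 40.0
```

Call:
{"op": "apply_moves", "data": {"commands": [[0,0,0,-0.02,0],[0,0,0,0,0],[0,0,0,0,0]]}}

```text
clock: 15.32
position: [0.5341, 0.1362, 0.0846]
ee_rot: [-2.572, -1.803, -0.001]
force: [-3.7, -0.2, 9.7]
width: 0.601
gripper_force: 40.0
```

Call:
{"op": "apply_moves", "data": {"commands": [[0,0,0,-0.02,0],[0,0,0,0,0],[0,0,0,0,0]]}}

```text
clock: 15.7
position: [0.5341, 0.1362, 0.0846]
ee_rot: [-2.572, -1.802, -0.002]
force: [-9.0, -1.0, 27.2]
width: 0.604
gripper_force: 40.0
```

Call:
{"op": "apply_moves", "data": {"commands": [[0,0,0,0.01,0],[0,0,0,0,-0.1],[0,0,0,0,-0.1],[0,0,0,0,-0.1],[0,0,0,0,-0.1],[0,0,0,0,-0.1],[0,0,0,0,-0.1],[0,0,0,0,0]]}}

```text
clock: 16.7
position: [0.5353, 0.1361, 0.0846]
ee_rot: [2.813, 1.397, 0.004]
force: [-0.7, 1.0, 12.8]
width: 0.608
gripper_force: 40.0
```

```bash
python3 tin.py w7.png|head -1; python3 -c "
from h import *
print(observe()['ft_torque'])"
```

```text
16.7 [0.53528854 0.13610698 0.0845968 ] tooly -37.19052526995227 [-0.94  0.62  0.88  1.96 -0.63  0.86 -0.37] [-0.7  1.  12.8]
[ 0.01102712  0.44274541 -0.25339018]
```

Call:
{"op": "apply_moves", "data": {"commands": [[0,0,0,0,-0.1],[0,0,0,0,-0.1],[0,0,0,0,-0.1],[0,0,0,0,-0.1],[0,0,0,0,-0.1],[0,0,0,0,-0.1],[0,0,0,0,-0.1],[0,0,0,0,-0.1],[0,0,0,0,0],[0,0,0,0,0]]}}

```text
clock: 18.0
position: [0.5355, 0.1361, 0.0846]
ee_rot: [3.035, 0.811, 0.005]
force: [-0.1, 1.0, 12.3]
width: 0.604
gripper_force: 40.0
```

```bash
python3 - <<'E'
from h import *
c,im,dp=snap("wrist","w8.png");s=observe();Rm=R.from_rotvec(s["ee_rot"]).as_matrix();print(s["clock"],s["position"],"tooly",np.degrees(np.arctan2(Rm[1,1],Rm[0,1])),s["force"],s["ft_torque"])
t=snap("scene")[1];u,v=324,176
a=cv2.resize(t[v-60:v+60,u-60:u+60],(400,400),interpolation=2)
t2=snap("top")[1];b=cv2.resize(t2[170:250,240:320],(400,400),interpolation=2)
cv2.imwrite("pics/fin.png",np.vstack([np.hstack([a,b])[:250+150],cv2.resize(im[100:300],(800,200))[:200]]))
E
```

```text
18.05 [0.53547603 0.13608419 0.08461815] tooly -60.080475145359 [-0.28139253  0.72432365 11.74176947] [ 0.01615875  0.26915741 -0.2035425 ]
```

View pics/w8.png

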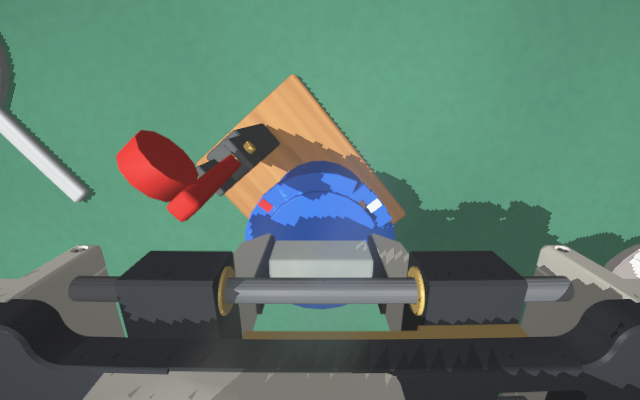

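View pics/fin.png

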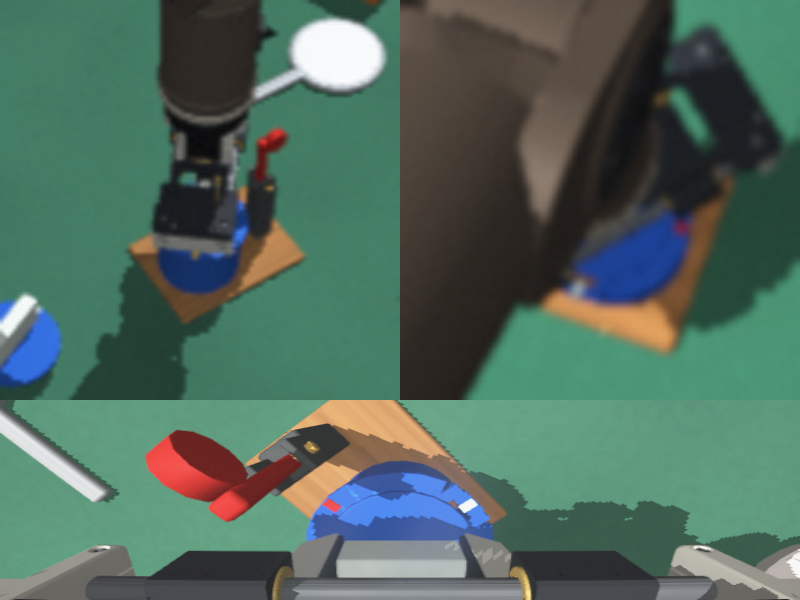

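The picture shows the white mark at (375,206) and the red mark at (265,205), symmetric about the bar, so the cap is at 40°. It sits flush, with about 12 N of press. Last, I check the lever's angle from depth.

```bash
python3 - <<'E'
from h import *
c=cam("wrist");im=cv2.imread("pics/w8.png");dp=np.load("pics/w8.png.npy");hsv=cv2.cvtColor(im,cv2.COLOR_BGR2HSV)
red=cv2.inRange(hsv,(0,150,60),(8,255,255))|cv2.inRange(hsv,(172,150,60),(180,255,255));red[:,260:]=0
ys,xs=np.nonzero(red);P=cloud(c,dp,np.c_[xs,ys])-[.5342,.136,0]
a=np.radians(-20);q=np.c_[P[:,0]*np.cos(a)+P[:,1]*np.sin(a),-P[:,0]*np.sin(a)+P[:,1]*np.cos(a),P[:,2]]*1000
for z in range(96,165,5):
    k=abs(q[:,2]-z)<2.5
    if k.sum()>3: print(z,k.sum(),"y",np.percentile(q[k,1],[2,50,98]).round(1),"x",np.percentile(q[k,0],[2,98]).round(1))
E
```

```text
96 13 y [69.  72.8 75.6] x [4.1 5.6]
101 47 y [68.1 71.7 75.4] x [4.  5.8]
106 50 y [68.3 71.7 74.9] x [4.5 5.8]
111 62 y [67.7 70.9 74.6] x [4.2 5.8]
116 68 y [67.3 71.2 74.6] x [3.8 6. ]
121 76 y [67.1 70.6 74.2] x [4.1 5.9]
126 87 y [66.9 70.5 74. ] x [3.8 5.8]
131 99 y [66.7 70.1 73.6] x [4.4 5.8]
136 160 y [66.5 71.8 88.2] x [4.1 5.9]
141 450 y [66.4 80.3 93.2] x [4.7 6.1]
146 619 y [66.1 80.7 94.6] x [4.6 6. ]
151 842 y [66.1 78.7 94.2] x [-2.7  6.1]
156 2443 y [65.6 79.1 93.2] x [-3.9  6. ]
161 486 y [79.4 84.  88.7] x [-3.5  5.7]
```

```bash
python3 -c "
from cell import arm,observe
s=observe();print(s['clock'],s['position'],s['force']);print(arm.sign_off())"
```

```text
18.15 [0.53546676 0.1360772  0.08461045] [-0.24598962  1.27717048 11.79218662]
the job is handed in; nothing more can be done
None
```

The job is handed in: the keeper lever stands upright (about 1.52 rad), and the smallest cap is in the tin, pressed flush (about 12 N) and turned 40° clockwise to the yellow mark, short of the click and still gripped.

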